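# Set the support leg of a grinder's workhead down on its jack pad

### The job

The motor side of this grinder's workhead overhangs the bench. Slide the dished steel jack pad under the raised foot of its support leg, then wind the crank clockwise until the foot has come down into the pad and the crank has gone firm, so that the leg carries its share of the weight without jacking the head up. Let go of the crank and leave the other things on the bench where they are.

Things in the scene. Friction and masses are not known exactly. Their poses are not given: they have to be found in the camera images.
- workhead: white casting with finned motor and belt guard, fixed on the bench, its place and yaw vary. Origin: on the bench straight below the middle of the leg's foot; z up. The casting stands 0.16 to 0.47 m to +y of the origin, 290 mm high; a plate reaches out from it to the leg. The leg's -y and -x sides are open at bench level.
- jack: geared support leg on the workhead's plate; same origin and axes as workhead. 44 mm square tube down to 80 mm above the bench, below it a 32 mm tube with a round rubber-soled foot, 58 mm across, underside at first 18 to 32 mm above the bench (not measured). Gearbox on top, 64 mm wide, x -34 to +102 mm, top at 200 mm. It holds its load when the crank is let go.
- crank_axis (a point): point on the crank's upright axis at the knob's grip height, 255 mm above the bench, 65 mm to +x of the leg's axis; fixed. Clockwise seen from above winds the foot down 10 mm a turn: 0.8 to 2.2 turns until it meets the pad. While the foot hangs free, turning takes a steady drag of about 7 N at the knob.
- knob_grip (a point): mid of the crank's upright knob, 25 mm across, z 228 to 280 mm, spins freely; orbits crank_axis at 60 mm radius, starts at any angle; arm below it, top at z 220 mm. Once the foot has met the pad the force to turn it rises by about 1.9 N per further radian. Right: 3.5 to 5.5 N more than when free; at 9 N more the head is jacked up. When paused, the drag fades and about the extra force remains.
- pad: loose jack pad of bare steel, 0.8 kg, lying on the bench: round dish, 88 mm across, floor 10 mm above the bench, rim 14 mm high and 72 mm across inside, which takes the foot. Origin: centre of its underside; z up. A strap 32 mm wide, 8 mm thick runs from the dish along the pad's -x and is bent up at its end as a handle tab.
- pad_tab (a point): grip point of the pad's handle tab, 33 mm above the bench and 136 mm from the dish's centre along the pad's -x. The tab is an upright plate 8 mm thick (along the pad's x), 32 mm wide (along its y), 50 mm tall.
- spanner: open-ended spanner, 170 mm, lying on the bench; a bystander, to be left alone. Origin: on its underside
- oil_can: grey oil can, 56 mm across, 120 mm tall, upright; a bystander, to be left alone. Origin: on its underside
- ring_gauge: steel ring, 60 mm across, 20 mm high; a bystander, to be left alone. Origin: on its underside
- grinding_wheel: white grinding wheel lying flat, 150 mm across, 25 mm thick; a bystander, to be left alone. Origin: on its underside
- centre_stand: wooden block 70 x 130 x 35 mm with three steel centres standing in it, 100 mm high; a bystander, to be left alone. Origin: on its underside
- brush: hand brush, 200 mm; a bystander, to be left alone. Origin: on its underside
Mind the look-alikes: they are no part of the job. What is shaped like the pad but purple or red is not meant.

How it is judged:
By the outcome, as a careful person would: the job done as asked, in the order asked, and still so for the second after the job is handed in, with the robot touching nothing.
It also fails if it takes over 72 s, if anything falls off the work surface, if the arm or the gripper's body presses on something with over 40 N, if the wrist force passes 120 N, or if a joint passes its speed limit or range.

### The arm

A 6-joint arm with a two-finger parallel gripper is mounted at the origin on the work surface. World frame = base frame: x ahead of the robot, y to its left, z up, the work surface at z = 0. Lengths are in m, angles in rad, forces in N, time in s.
With the tool pointing down it reaches from about 0.25 to 0.725 m from the base axis. Payload 9.7 kg.
Tool frame: the origin (TCP) lies at the very end of the fingers, on their centre line; the grasp point (between the pads) lies 19 mm behind it (pinch_z is the distance from the TCP to the grasp point, in m); z points along the fingers, y is the direction in which the jaws open and shut (so a half turn about z gives the same grasp; the last joint's range is limited). The gripper opens to 85 mm and grips with 20 to 120 N. Pads are 22 mm wide; open, the fingers measure 114 mm over their backs; the gripper's body (76 mm by 85 mm) begins 54 mm behind the grasp point. The pads swing forward as they close: fully open they stand 13 mm farther back than shut.
Start: joints at [-1.336, 0.087, 0.176, 1.66, 0, 1.571], TCP at [0.128, -0.535, 0.231] pointing down, gripper open.
Joint ranges: [-3.13, 3.13], [-0.85, 1.81], [-1.15, 1.24], [-2.2, 2.28], [-1.44, 1.52], [-3.14, 3.14]. Speed limits (rad/s): [2.22, 2.22, 2.57, 3.14, 3.14, 3.14].

### API

Orientations are given as a unit quaternion [x, y, z, w].
In Python, from bench import observe, capture, finish_job, pinch_z gives the robot as it stands.
- The arm moves only by the tool arm_command, never from a script. Its argument "increments" is a list of rows, each an object of numbers: "x", "y", "z": the shift along the tool's x, y, z in m; "turn": the turn about the tool's z in degrees; "hand": the closure, from 0 (fully open) to 1 (shut). A call has exactly 8 rows; each row is the pose to reach, as a shift and turn from the pose commanded when the call began, along the tool's axes at that moment; what a row does not reach only later rows make up. A row lasts 1/10 s, in which the tool goes at most 50 mm and 8.59 degrees, less where a joint would pass 70% of its speed; a pose out of reach is approached as far as the arm can. A call with a gripper value outside its range is refused whole. The fingers move at their own pace and stop on an object; "grip_force" is the grip in N (left out, the last holds). Time passes only in rows, so rows that repeat a pose let the fingers close, or fill a call up. It gives the time, the measured TCP pose, the force and the opening at its end, in the units of the state.
- observe(): the state, without advancing time (a new reading comes with each control period).
- capture(name): name is "side" or "top" or "wrist"; returns a dict with "image" (420x560x3 uint8, red, green, blue), "mtx" (3x3 intrinsics, pixels), "rvec" (rotation vector, rad) and "tvec" (3), from world to camera coordinates, as OpenCV has them. Camera axes: x right, y down, z forward; pixel columns grow to the right and rows downward; lengths in m; the calibration is good to about 2 mm. A picture is of the moment at which its call begins. There is no depth.
- finish_job(): hands the job in, once; it reports no verdict.
The state is a dict: "time_s": time; "q": joint angles; "joint_velocities": joint speeds; "joint_torque": joint torques, N m; "tool_pos": TCP position; "eef_rot": TCP orientation; "ft_force": force on the tool from outside, world axes, zero at the start; "torque": the same for the moment, N m; "width": opening from 0.0 (shut) to 1.0 (fully open).
Only numpy, scipy, OpenCV 4.12 (cv2) and the standard library are available. Lean on these libraries where they do the work, as an engineer would, in place of code of your own. Each camera call takes 0.05 s, during which the arm holds its last target. There are 200 camera calls.

## Working session

There is one attempt and no reset: what is moved stays moved. The work goes in short steps, Python scripts to look and compute and a tool call to move; the robot and the scene stay as the last step left them, time stands still between calls to the robot, and variables do not carry over. Pictures are saved under pics/ and viewed, about 8 in all and at most 12, crops included, and the job is handed in when it is done.

Besides the shell and the picture viewer there is one more tool, called after ">>>" by a JSON object that holds its "api" and its "payload", one argument or row to a line. arm_command: Moves the arm, as the interface text tells. Its arguments: {"type":"object","properties":{"increments":{"type":"array","items":{"type":"object","properties":{"x":{"type":"number"},"y":{"type":"number"},"z":{"type":"number"},"turn":{"type":"number"},"hand":{"type":"number"}}}},"grip_force":{"type":"number"}},"required":["increments"]}

```bash
mkdir -p pics; ls
cat > h.py <<'E'
import numpy as np, cv2, pickle
from scipy.spatial.transform import Rotation as R
from bench import observe, capture, finish_job, pinch_z
def snap(n,f):
    c=capture(n); pickle.dump(c,open(f'pics/{f}.pkl','wb')); cv2.imwrite(f'pics/{f}.png',c['image'][:,:,::-1]); return c
def load(f): return pickle.load(open(f'pics/{f}.pkl','rb'))
def ray(c,u,v,z):
    K=np.array(c['mtx']);Rm=cv2.Rodrigues(np.array(c['rvec'],float))[0];t=np.array(c['tvec'],float).ravel()
    d=Rm.T@np.linalg.inv(K)@[u,v,1];o=-Rm.T@t
    return o+d*(z-o[2])/d[2]
def proj(c,p):
    return cv2.projectPoints(np.array(p,float).reshape(-1,3),np.array(c['rvec'],float),np.array(c['tvec'],float),np.array(c['mtx'],float),None)[0].reshape(-1,2)
E
python3 - <<'E'
from h import *
snap('top','t0');snap('side','s0')
o=observe();print(o,pinch_z)
for f in('t0','s0'):
    c=load(f);Rm=cv2.Rodrigues(np.array(c['rvec'],float))[0];print(-Rm.T@np.array(c['tvec']).ravel(),Rm[2])
E
```

```text
pics
{'time_s': 0.1, 'q': array([-1.33600471e+00,  8.74038427e-02,  1.75201762e-01,  1.65981888e+00,
        4.55152204e-06,  1.57081025e+00]), 'joint_velocities': array([-6.01178937e-04, -1.21714307e-04,  1.44631250e-03,  9.06594789e-06,
       -5.56383260e-04, -1.66667770e-04]), 'joint_torque': array([ 2.63504362e-04, -5.21563160e+01,  4.65652049e+01,  1.60710840e-02,
        1.46371082e-05,  1.14619627e-05]), 'tool_pos': array([ 0.12790276, -0.5346974 ,  0.2306487 ]), 'eef_rot': array([ 9.93117652e-01,  1.17119403e-01, -6.94623682e-05, -6.08366634e-04]), 'ft_force': array([-1.0419802 ,  0.1019929 , -0.52545983]), 'torque': array([-0.01478062,  0.00993261, -0.02931867]), 'width': 1.002780850312252} 0.0187
[ 0.4250485  -0.31489627  1.2549736 ] [ 0.06491226 -0.00366807 -0.99788423]
[-0.05130903  0.56407433  1.19621802] [ 0.37306612 -0.59554009 -0.71144478]
```

View pics/t0.png

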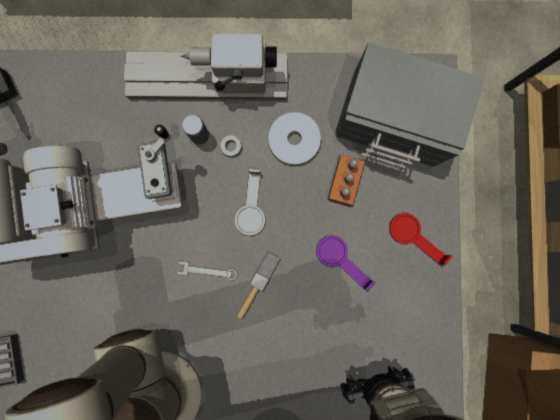

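View pics/s0.png

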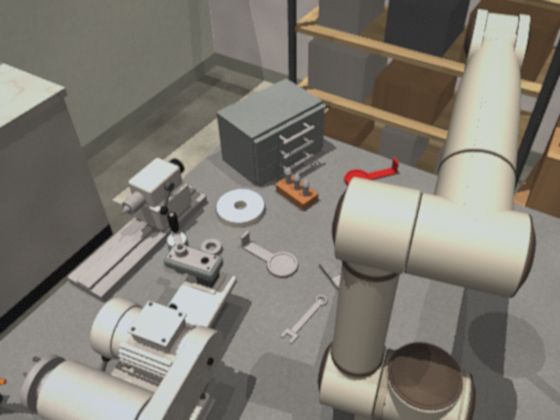

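The top view shows the plain steel pad with its dish at (250,219) and tab at (254,172). The gearbox is around (155,170), the knob at (161,131), and the purple and red pads are off to the right. I'll enlarge the area to measure it.

Run:
```python
from h import *
c=load('t0');im=c['image'][:,:,::-1]
cv2.imwrite('pics/z1.png',cv2.resize(im[110:245,120:280],None,fx=5,fy=4.4 if 0 else 4.4,interpolation=cv2.INTER_CUBIC)[:600,:800])
```

```text
(no output)
```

View pics/z1.png

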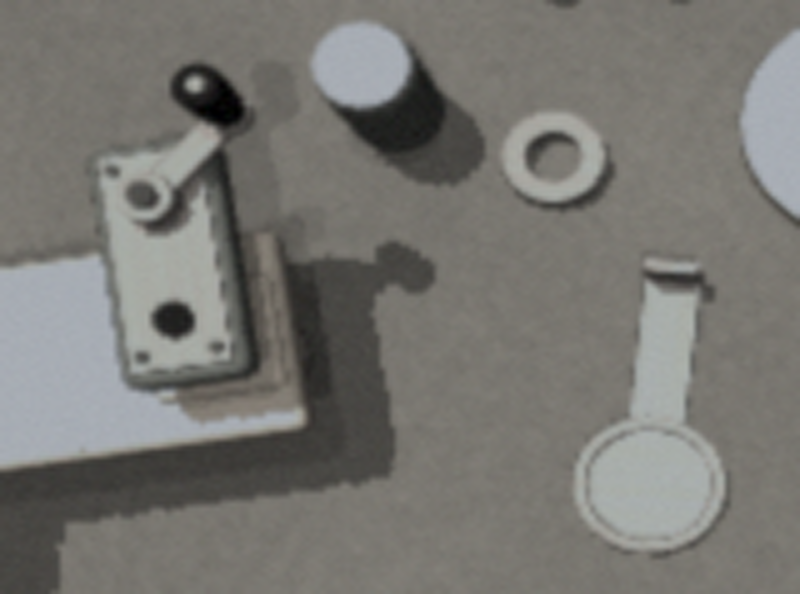

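The enlarged crop gives these points: black leg cap (173,320), crank hub (147,195), knob top about (197,82), dish rim centre (650,485), tab top edge about (673,268).

Run:
```python
from h import *
c=load('t0')
P=lambda u,v,z: ray(c,120+(u+.5)/5-.5,110+(v+.5)/4.4-.5,z)
leg=P(173,320,.2);hub=P(147,195,.232);kn=P(197,82,.28);dish=P(650,485,.014);tab=P(673,265,.050)
for n,p in dict(leg=leg,hub=hub,kn=kn,dish=dish,tab=tab).items(): print(n,p.round(4))
print('leg-hub',np.linalg.norm((hub-leg)[:2]),'yaw x',np.degrees(np.arctan2(*(hub-leg)[1::-1])))
print('edge yaw',[np.degrees(np.arctan2(*(P(*a,.2)-P(*b,.2))[1::-1])) for a,b in (((97,160),(128,380)),((218,150),(240,370)))])
print('kn',np.linalg.norm((kn-hub)[:2]),np.degrees(np.arctan2(*(kn-hub)[1::-1])))
print('tab',np.linalg.norm((tab-dish)[:2]),np.degrees(np.arctan2(*(tab-dish)[1::-1])))
# box outline centre estimate: midpoint of +-: x from -34..102
cs=[P(97,160,.2),P(218,147,.2),P(243,372,.2),P(130,380,.2)];print(np.mean(cs,0))
print(R.from_quat(observe()['eef_rot']).as_matrix().round(3))
s=load('s0')
print(proj(s,[leg,hub,kn,dish,tab]).round(0))
```

```text
leg [ 0.5633 -0.0281  0.2   ]
hub [ 0.626  -0.0228  0.232 ]
kn [ 0.675  -0.0574  0.28  ]
dish [ 0.4836 -0.249   0.014 ]
tab [ 0.62   -0.2619  0.05  ]
leg-hub 0.06297009199663496 yaw x 4.755533643578139
edge yaw [np.float64(8.572345067866491), np.float64(6.3655427045551845)]
kn 0.05997572672771063 -35.187588044168145
tab 0.13709351102950657 -5.422713902460231
[ 0.59398345 -0.02675579  0.2       ]
[[ 0.973  0.233 -0.   ]
 [ 0.233 -0.973  0.001]
 [ 0.    -0.001 -1.   ]]
[[204. 261.]
 [180. 244.]
 [170. 214.]
 [282. 263.]
 [244. 233.]]
```

>>> {"api": "arm_command", "payload": {
  "increments": [
    {"x":0.045,"y":-0.0125,"z":0.005,"turn":-7.5,"hand":0},
    {"x":0.09,"y":-0.025,"z":0.01,"turn":-15,"hand":0},
    {"x":0.135,"y":-0.0375,"z":0.015,"turn":-22.5,"hand":0},
    {"x":0.18,"y":-0.05,"z":0.02,"turn":-30,"hand":0},
    {"x":0.225,"y":-0.0625,"z":0.025,"turn":-37.5,"hand":0},
    {"x":0.27,"y":-0.075,"z":0.03,"turn":-45,"hand":0},
    {"x":0.315,"y":-0.0875,"z":0.035,"turn":-52.5,"hand":0},
    {"x":0.36,"y":-0.1,"z":0.04,"turn":-60,"hand":0}
  ]
}}

```text
time_s: 0.9
tool_pos: [0.4562, -0.3526, 0.1908]
eef_rot: [0.8, 0.6, -0.0, -0.0]
ft_force: [-0.1, -1.4, -0.3]
width: 1.002
```

```bash
cat >> h.py <<'E'
def rel(p,jaw=None):
    o=observe();M=R.from_quat(o['eef_rot']).as_matrix();d=M.T@(np.array(p)-o['tool_pos'])
    a=np.degrees(np.arctan2(M[1,1],M[0,1]))
    print('t',round(o['time_s'],2),'pos',o['tool_pos'].round(4),'jaw',round(a,1),'F',o['ft_force'].round(1),'w',round(o['width'],3))
    print('shift',d.round(4),'turn',None if jaw is None else round(-((jaw-a+90)%180-90),1))
E
python3 -c "
from h import *
rel([.619,-.262,.12],-5.4)"
```

```text
t 0.9 pos [ 0.4562 -0.3526  0.1908] jaw -16.2 F [-0.1 -1.4 -0.3] w 1.002
shift [0.1324 0.131  0.0707] turn -10.8
```

>>> {"api": "arm_command", "payload": {
  "increments": [
    {"x":0.022,"y":0.022,"z":0.005,"turn":-3},
    {"x":0.044,"y":0.044,"z":0.01,"turn":-6},
    {"x":0.066,"y":0.066,"z":0.02,"turn":-9},
    {"x":0.088,"y":0.088,"z":0.03,"turn":-10.8},
    {"x":0.11,"y":0.11,"z":0.04,"turn":-10.8},
    {"x":0.132,"y":0.131,"z":0.05,"turn":-10.8},
    {"x":0.132,"y":0.131,"z":0.05,"turn":-10.8},
    {"x":0.132,"y":0.131,"z":0.05,"turn":-10.8}
  ]
}}

```text
invalid input
```

```bash
python3 -c "
from h import *
rel([.619,-.262,.014],-5.4)
c=snap('wrist','w1')
print(proj(c,[[.619,-.262,.05],[.484,-.249,.014]]))"
```

```text
t 0.9 pos [ 0.4562 -0.3526  0.1908] jaw -16.2 F [-0.1 -1.4 -0.3] w 1.002
shift [0.1324 0.131  0.1767] turn -10.8
[[457.79961519  14.73405408]
 [267.20094867  58.67102201]]
```

View pics/w1.png

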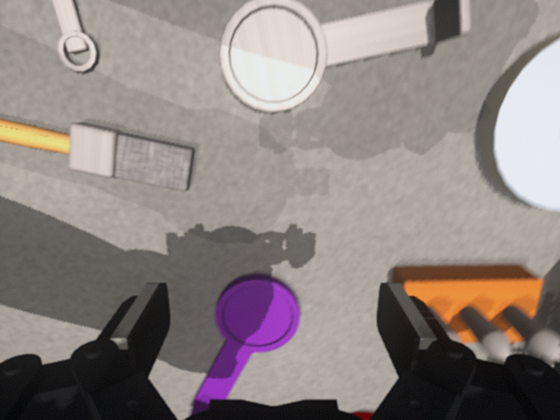

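In the wrist view the dish centre is near (274,53) and the tab near (458,14). Both match the projections to within a few millimetres. The move was refused, probably because every row needs `hand`.

>>> {"api": "arm_command", "payload": {
  "increments": [
    {"x":0.022,"y":0.022,"z":0.005,"turn":-3,"hand":0},
    {"x":0.044,"y":0.044,"z":0.01,"turn":-6,"hand":0},
    {"x":0.066,"y":0.066,"z":0.02,"turn":-9,"hand":0},
    {"x":0.088,"y":0.088,"z":0.03,"turn":-10.8,"hand":0},
    {"x":0.11,"y":0.11,"z":0.04,"turn":-10.8,"hand":0},
    {"x":0.132,"y":0.131,"z":0.05,"turn":-10.8,"hand":0},
    {"x":0.132,"y":0.131,"z":0.05,"turn":-10.8,"hand":0},
    {"x":0.132,"y":0.131,"z":0.05,"turn":-10.8,"hand":0}
  ]
}}

```text
time_s: 1.75
tool_pos: [0.6179, -0.2642, 0.1402]
eef_rot: [0.741, 0.671, -0.0, -0.001]
ft_force: [-0.2, 0.1, -0.8]
width: 1.001
```

```bash
python3 -c "
from h import *
c=load('w1');d=ray(c,274,54,.014);t=ray(c,458,14,.05);print(d,t,np.degrees(np.arctan2(*(t-d)[1::-1])),np.linalg.norm((t-d)[:2]))
rel([.619,-.262,.014],-5.4)"
```

```text
[ 0.49026928 -0.24719546  0.014     ] [ 0.61919118 -0.26158141  0.05      ] -6.367101639823014 0.12972205237625237
t 1.75 pos [ 0.6179 -0.2642  0.1402] jaw -5.7 F [-0.2  0.1 -0.8] w 1.001
shift [0.0022 0.0011 0.1262] turn -0.3
```

>>> {"api": "arm_command", "payload": {
  "grip_force": 60,
  "increments": [
    {"x":0.002,"y":0.001,"z":0.03,"turn":0,"hand":0},
    {"x":0.002,"y":0.001,"z":0.06,"turn":0,"hand":0},
    {"x":0.002,"y":0.001,"z":0.09,"turn":0,"hand":0},
    {"x":0.002,"y":0.001,"z":0.11,"turn":0,"hand":0},
    {"x":0.002,"y":0.001,"z":0.12,"turn":0,"hand":0},
    {"x":0.002,"y":0.001,"z":0.125,"turn":0,"hand":0},
    {"x":0.002,"y":0.001,"z":0.125,"turn":0,"hand":0.5},
    {"x":0.002,"y":0.001,"z":0.125,"turn":0,"hand":1}
  ]
}}

```text
time_s: 2.55
tool_pos: [0.6197, -0.2632, 0.0178]
eef_rot: [0.742, 0.671, 0.0, 0.001]
ft_force: [-0.1, 0.6, -0.1]
width: 0.697
```

>>> {"api": "arm_command", "payload": {
  "increments": [
    {"x":0,"y":0,"z":0,"turn":0,"hand":1},
    {"x":0,"y":0,"z":0,"turn":0,"hand":1},
    {"x":0,"y":0,"z":0,"turn":0,"hand":1},
    {"x":0,"y":0,"z":0,"turn":0,"hand":1},
    {"x":0,"y":0,"z":0,"turn":0,"hand":1},
    {"x":0,"y":0,"z":0,"turn":0,"hand":1},
    {"x":0,"y":0,"z":0,"turn":0,"hand":1},
    {"x":0,"y":0,"z":0,"turn":0,"hand":1}
  ]
}}

```text
time_s: 3.35
tool_pos: [0.6197, -0.263, 0.017]
eef_rot: [0.742, 0.671, 0.0, 0.001]
ft_force: [1.8, -1.7, 6.0]
width: 0.081
```

```bash
python3 -c "
from h import *
rel([.587,-.243,.015],-83.5)"
```

```text
t 3.35 pos [ 0.6197 -0.263   0.017 ] jaw -5.7 F [ 1.8 -1.7  6. ] w 0.081
shift [ 0.0167 -0.0346  0.0019] turn 77.8
```

>>> {"api": "arm_command", "payload": {
  "increments": [
    {"x":0.001,"y":-0.002,"z":0,"turn":5,"hand":1},
    {"x":0.002,"y":-0.004,"z":0,"turn":10,"hand":1},
    {"x":0.003,"y":-0.006,"z":0,"turn":15,"hand":1},
    {"x":0.004,"y":-0.009,"z":0,"turn":20,"hand":1},
    {"x":0.005,"y":-0.011,"z":0,"turn":25,"hand":1},
    {"x":0.006,"y":-0.013,"z":0,"turn":30,"hand":1},
    {"x":0.007,"y":-0.015,"z":0,"turn":35,"hand":1},
    {"x":0.008,"y":-0.017,"z":0,"turn":40,"hand":1}
  ]
}}

```text
time_s: 4.15
tool_pos: [0.6024, -0.254, 0.0169]
eef_rot: [0.927, 0.375, -0.001, 0.001]
ft_force: [-3.4, -5.6, 8.0]
width: 0.083
```

```bash
python3 -c "
from h import *
rel([.587,-.243,.015],-83.5)"
```

```text
t 4.15 pos [ 0.6024 -0.254   0.0169] jaw -46.0 F [-3.4 -5.6  8. ] w 0.083
shift [-0.0034 -0.0187  0.0019] turn 37.5
```

>>> {"api": "arm_command", "payload": {
  "increments": [
    {"x":0,"y":-0.002,"z":0,"turn":5,"hand":1},
    {"x":-0.001,"y":-0.005,"z":0,"turn":10,"hand":1},
    {"x":-0.001,"y":-0.008,"z":0,"turn":15,"hand":1},
    {"x":-0.002,"y":-0.011,"z":0,"turn":20,"hand":1},
    {"x":-0.002,"y":-0.014,"z":0,"turn":26,"hand":1},
    {"x":-0.003,"y":-0.017,"z":0,"turn":32,"hand":1},
    {"x":-0.003,"y":-0.019,"z":0,"turn":37.5,"hand":1},
    {"x":-0.003,"y":-0.019,"z":0,"turn":37.5,"hand":1}
  ]
}}

```text
time_s: 4.95
tool_pos: [0.5867, -0.2415, 0.0169]
eef_rot: [0.998, 0.057, -0.001, -0.0]
ft_force: [-3.7, -0.0, 8.0]
width: 0.088
```

Run:
```python
from h import *
rel([.578,-.164,.015],-83.5)
t=snap('top','t1');s=snap('side','s1');w=snap('wrist','w2')
im=np.hstack([t['image'][110:250,90:290],s['image'][180:320,120:320]])[:,:,::-1]
a=cv2.resize(im,None,fx=2,fy=2,interpolation=cv2.INTER_CUBIC)
b=cv2.resize(w['image'][:,:,::-1],(373,280))
cv2.imwrite('pics/z2.png',np.vstack([a,np.hstack([b,np.zeros((280,427,3),np.uint8)])]))
M=R.from_quat(observe()['eef_rot']).as_matrix();p=observe()['tool_pos']
pd=p-M[:,1]*.136;pd[2]=.014;print('dish expected',pd,proj(w,pd)/1.5,(proj(t,pd)-[90,110])*2,(proj(s,pd)-[120,180])*2)
```

```text
t 4.95 pos [ 0.5867 -0.2415  0.0169] jaw -83.5 F [-3.7 -0.   8. ] w 0.088
shift [ 0.0002 -0.078   0.002 ] turn 0.0
dish expected [ 0.57112938 -0.10641185  0.014     ] [[-19.96087831 190.92691198]] [[219.23958737 157.05446399]] [[214.61084427 209.22760369]]
```

View pics/z2.png

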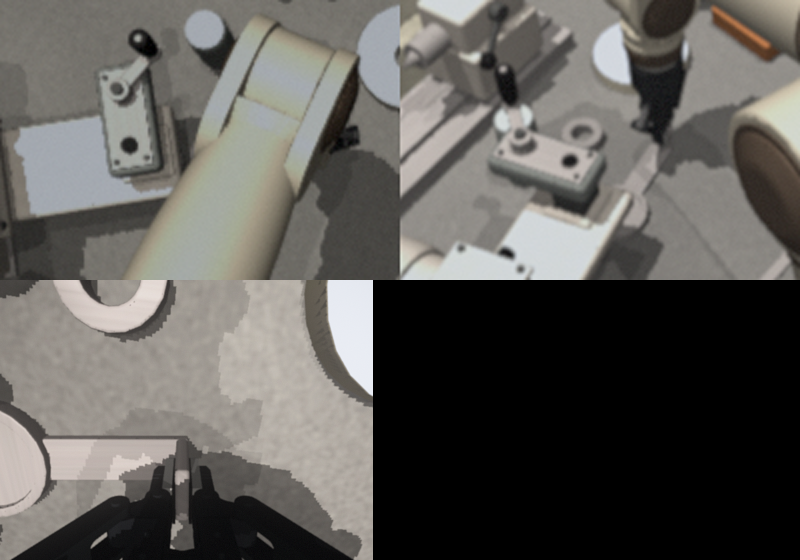

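The pad turned with the gripper. The wrist view shows the strap and dish slightly off the expected line, so I'll quantify the grip offset from the dish rim and strap edges.

Run:
```python
from h import *
w=load('w2');o=observe()
M=R.from_quat(o['eef_rot']).as_matrix();p=o['tool_pos']
def loc(u,v,z):
    d=M.T@(ray(w,u,v,z)-p); return d[:2].round(4)
# strap edges at mosaic x=100: y 437, 480 ; dish outer edge right (47,465), top (0,402), bottom(20,512)
for n,(a,b,z) in dict(st=(100,437,.008),sb=(100,480,.008),r=(47,465,.014),rt=(20,415,.014),rb=(20,507,.014)).items():
    print(n,loc(a*1.5,(b-280)*1.5,z))
# model overlay
im=w['image'][:,:,::-1].copy()
for dx,col in ((0,(0,0,255)),(.006,(0,255,0))):
    c=p+M@[dx,-.136,0]; c[2]=.014
    th=np.linspace(0,2*np.pi,200);q=c+.044*np.c_[np.cos(th),np.sin(th),0*th]
    for e in proj(w,q): cv2.circle(im,tuple(int(x) for x in e.round()),1,col,-1)
    for sx in(-.016,.016):
        L=[p+M@[dx+sx,y,0] for y in(-.095,-.01)]
        for e in L:e[2]=.008
        a=proj(w,L).round().astype(int);cv2.line(im,tuple(map(int,a[0])),tuple(map(int,a[1])),col,1)
cv2.imwrite('pics/z3.png',im[120:420,:420])
```

```text
st [ 0.0223 -0.0543]
sb [-0.0108 -0.0578]
r [ 0.0045 -0.0898]
rt [ 0.0395 -0.1006]
rb [-0.0291 -0.1151]
```

View pics/z3.png

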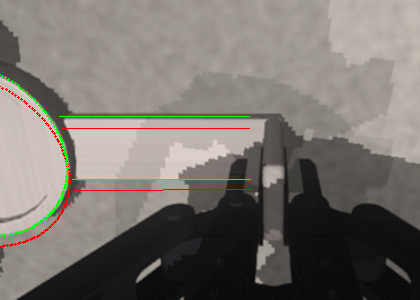

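The green overlay (pad shifted +6 mm along tool x) fits the wrist view. I'll cross-check this and the leg model against the side and top cameras in one picture.

Run:
```python
from h import *
o=observe();M=R.from_quat(o['eef_rot']).as_matrix();p=o['tool_pos']
th=np.linspace(0,2*np.pi,300)
def circ(c,r,z): return np.c_[c[0]+r*np.cos(th),c[1]+r*np.sin(th),0*th+z]
yaw=np.radians(6.5);leg=np.array([.5625,-.0285]);X=np.array([np.cos(yaw),np.sin(yaw)]);Y=np.array([-X[1],X[0]])
def box(z):
    k=[leg+a*X+b*Y for a,b in((-.034,-.032),(.102,-.032),(.102,.032),(-.034,.032),(-.034,-.032))]
    return np.vstack([np.c_[np.linspace(a,b,100),np.full(100,z)] for a,b in zip(k[:-1],k[1:])])
def draw(f,items,x0,y0,w,h,s):
    c=load(f);im=cv2.resize(c['image'][y0:y0+h,x0:x0+w,::-1],None,fx=s,fy=s,interpolation=cv2.INTER_CUBIC)
    for q,col in items:
        for u,v in (proj(c,q)-[x0,y0]+.5)*s-.5:
            if 0<=u<w*s and 0<=v<h*s: im[int(v),int(u)]=col
    return im
r,g,b=(0,0,255),(0,255,0),(255,0,0)
d0=p+M@[0,-.136,0];d6=p+M@[.006,-.136,0];hub=leg+.065*X
L=[(box(.2),b),(circ(leg,.004,.2),b),(circ(hub,.06,.255),r),(circ(hub,.008,.23),r)]
cv2.imwrite('pics/z4.png',np.hstack([draw('s1',L+[(circ(d0,.044,.014),r),(circ(d6,.044,.014),g)],150,200,100,140,4),draw('t0',L,120,110,100,140,4)]))
print(d0,d6)
```

```text
[ 0.57112938 -0.10641185  0.0169667 ] [ 0.57708829 -0.1057108   0.0169621 ]
```

View pics/z4.png

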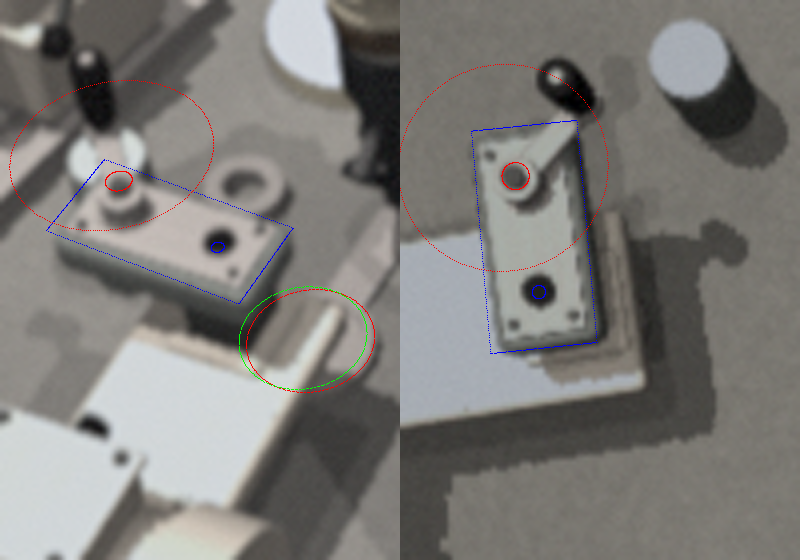

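The overlays show the leg model fits to about 2 mm. On the pad the cameras disagree: the wrist says +6 mm and the side about 0. I'll use +3 mm, insert, then compare foot and dish directly in the wrist view.

>>> {"api": "arm_command", "payload": {
  "increments": [
    {"x":-0.003,"y":-0.012,"z":0,"turn":0,"hand":1},
    {"x":-0.003,"y":-0.024,"z":0,"turn":0,"hand":1},
    {"x":-0.003,"y":-0.036,"z":0,"turn":0,"hand":1},
    {"x":-0.003,"y":-0.048,"z":0,"turn":0,"hand":1},
    {"x":-0.003,"y":-0.06,"z":0,"turn":0,"hand":1},
    {"x":-0.003,"y":-0.07,"z":0,"turn":0,"hand":1},
    {"x":-0.003,"y":-0.078,"z":0,"turn":0,"hand":1},
    {"x":-0.003,"y":-0.078,"z":0,"turn":0,"hand":1}
  ]
}}

```text
time_s: 5.9
tool_pos: [0.5756, -0.1642, 0.0169]
eef_rot: [0.998, 0.059, 0.0, 0.0]
ft_force: [-0.1, 0.1, 6.7]
width: 0.086
```

Run:
```python
from h import *
rel([.578,-.164,.015],-83.5)
w=snap('wrist','w3');s=snap('side','s2')
cv2.imwrite('pics/z5.png',np.hstack([cv2.resize(w['image'][120:420,:270,::-1],None,fx=2,fy=2,interpolation=cv2.INTER_CUBIC),cv2.resize(s['image'][220:320,170:235,::-1],None,fx=4,fy=6,interpolation=cv2.INTER_CUBIC)])[:,:800])
```

```text
t 5.9 pos [ 0.5756 -0.1642  0.0169] jaw -83.3 F [-0.1  0.1  6.7] w 0.086
shift [0.0024 0.0001 0.0019] turn 0.2
```

View pics/z5.png

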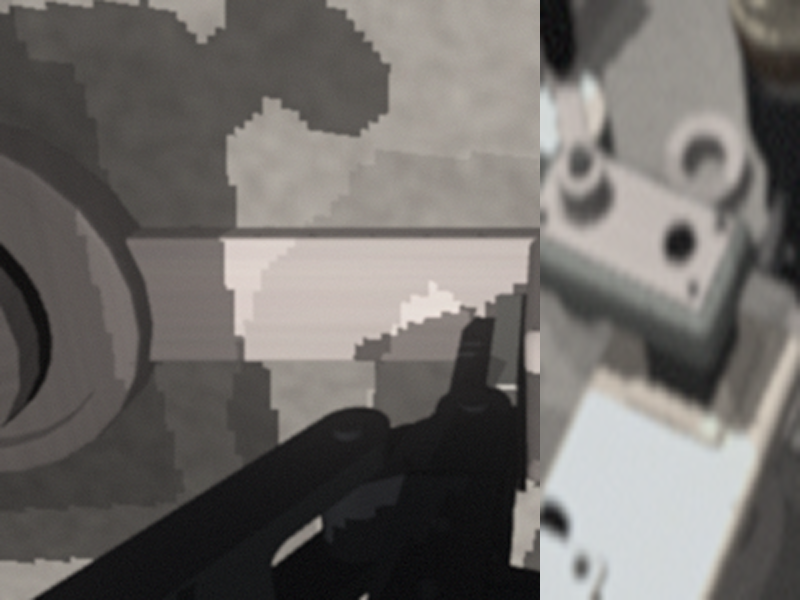

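The wrist view shows the foot's sole edge (arc through (0,245), (50,340), (5,425) in the crop) inside the dish (outer edge about (140,330)). I'll compute the offset numerically.

Run:
```python
from h import *
w=load('w3');o=observe();M=R.from_quat(o['eef_rot']).as_matrix();p=o['tool_pos']
K=np.array(w['mtx']);print(K[0,0],ray(w,0,0,5)[:0])
Rm=cv2.Rodrigues(np.array(w['rvec'],float))[0];print('cam tool',M.T@(-Rm.T@np.array(w['tvec']).ravel()-p))
loc=lambda a,b,z:(M.T@(ray(w,a/2,120+b/2,z)-p))[:2].round(4)
for z in(.018,.025,.032): print('foot',z,[loc(*q,z) for q in((0,245),(50,340),(5,425))])
for z in(.0,.014): print('dish',z,[loc(*q,z) for q in((138,330),(152,335))],'strap')
print(loc(300,236,.008),loc(300,360,.008))
im=w['image'][:,:,::-1].copy();im=cv2.resize(im[120:420,:270],None,fx=2,fy=2,interpolation=cv2.INTER_CUBIC)
th=np.linspace(0,2*np.pi,900)
def ov(c,r,z,col):
    q=p+np.c_[c[0]+r*np.cos(th),c[1]+r*np.sin(th),0*th]@M.T;q[:,2]=z
    for u,v in (proj(w,q)-[0,120]+.5)*2-.5:
        if 0<=u<540 and 0<=v<600: im[int(v),int(u)]=col
ov((.006,-.136),.044,.014,(0,255,0));ov((.006,-.136),.044,0,(0,200,0));ov((.006,-.136),.036,.014,(0,255,255))
leg=np.array([.5625,-.0285,p[2]]);l=(M.T@(leg-p))[:2];print('leg in tool',l)
for z in(.02,.026,.032):ov(l,.029,z,(0,0,255))
for z in(.02,.026,.032):ov((.006,-.136),.029,z,(255,0,0))
cv2.imwrite('pics/z6.png',im)
```

```text
363.1142924279194 []
cam tool [ 0.08290612  0.00072795 -0.14231168]
foot 0.018 [array([ 0.0232, -0.114 ]), array([ 0.0006, -0.1084]), array([-0.0215, -0.1234])]
foot 0.025 [array([ 0.0262, -0.1083]), array([ 0.0047, -0.103 ]), array([-0.0163, -0.1173])]
foot 0.032 [array([ 0.0291, -0.1027]), array([ 0.0088, -0.0976]), array([-0.0112, -0.1111])]
dish 0.0 [array([-0.0071, -0.0999]), array([-0.0085, -0.0967])] strap
dish 0.014 [array([ 0.0008, -0.0911]), array([-0.0005, -0.0882])] strap
[ 0.0211 -0.0544] [-0.0107 -0.0578]
leg in tool [ 0.00297406 -0.136313  ]
```

View pics/z6.png

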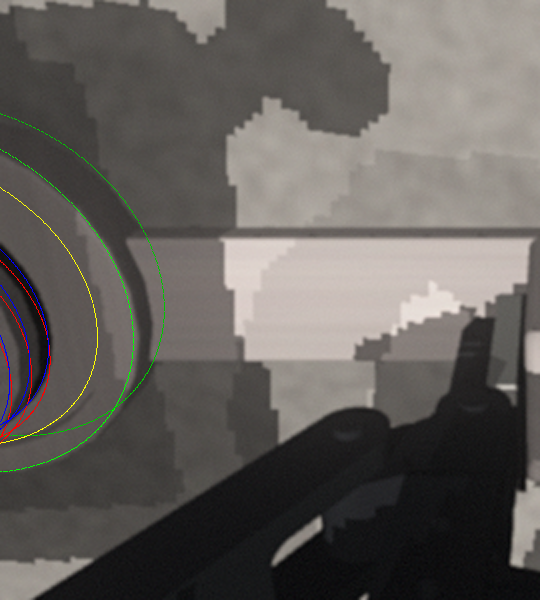

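The overlay shows the dish fits at tool (0.006,-0.136) and the foot arc is concentric with it to about 2–3 mm, inside the ±7 mm play. Releasing and lifting.

>>> {"api": "arm_command", "payload": {
  "increments": [
    {"x":0,"y":0,"z":0,"turn":0,"hand":0.6},
    {"x":0,"y":0,"z":0,"turn":0,"hand":0.6},
    {"x":0,"y":0,"z":0,"turn":0,"hand":0.6},
    {"x":0,"y":0,"z":-0.01,"turn":0,"hand":0.6},
    {"x":0,"y":0,"z":-0.04,"turn":0,"hand":0.6},
    {"x":0,"y":0.01,"z":-0.08,"turn":0,"hand":0.6},
    {"x":0,"y":0.02,"z":-0.12,"turn":0,"hand":0.6},
    {"x":0,"y":0.02,"z":-0.16,"turn":0,"hand":0.6}
  ]
}}

```text
time_s: 6.8
tool_pos: [0.5776, -0.1852, 0.1785]
eef_rot: [0.998, 0.058, 0.0, 0.0]
ft_force: [1.9, -0.8, 0.4]
width: 0.398
```

>>> {"api": "arm_command", "payload": {
  "increments": [
    {"x":0,"y":0,"z":-0.04,"turn":0,"hand":0.5},
    {"x":0,"y":0,"z":-0.08,"turn":0,"hand":0.5},
    {"x":0,"y":0,"z":-0.12,"turn":0,"hand":0.5},
    {"x":0,"y":0,"z":-0.15,"turn":0,"hand":0.5},
    {"x":0,"y":0,"z":-0.17,"turn":0,"hand":0.5},
    {"x":0,"y":0,"z":-0.17,"turn":0,"hand":0.5},
    {"x":0,"y":0,"z":-0.17,"turn":0,"hand":0.5},
    {"x":0,"y":0,"z":-0.17,"turn":0,"hand":0.5}
  ]
}}

```text
time_s: 7.6
tool_pos: [0.5777, -0.1843, 0.3451]
eef_rot: [0.998, 0.059, -0.001, -0.0]
ft_force: [1.0, 0.3, -1.5]
width: 0.499
```

Run:
```python
from h import *
rel([.676,-.0555,.33],-83.5)
t=snap('top','t2');w=snap('wrist','w4')
a=cv2.resize(t['image'][110:260,120:320,::-1],None,fx=2,fy=2,interpolation=cv2.INTER_CUBIC)
b=cv2.resize(w['image'][:,:,::-1],(400,300))
cv2.imwrite('pics/z7.png',np.hstack([a,b]))
```

```text
t 7.6 pos [ 0.5777 -0.1843  0.3451] jaw -83.3 F [ 1.   0.3 -1.5] w 0.499
shift [ 0.1128 -0.1164  0.0151] turn 0.2
```

View pics/z7.png

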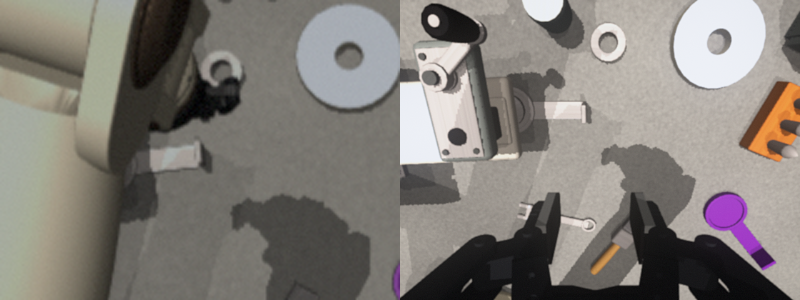

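The wrist view shows the pad in place and the knob top near (49,28) in full-image pixels. Moving above the knob.

>>> {"api": "arm_command", "payload": {
  "increments": [
    {"x":0.019,"y":-0.019,"z":0,"turn":0,"hand":0.4},
    {"x":0.038,"y":-0.038,"z":0,"turn":0,"hand":0.4},
    {"x":0.057,"y":-0.058,"z":0,"turn":0,"hand":0.4},
    {"x":0.076,"y":-0.077,"z":0,"turn":0,"hand":0.4},
    {"x":0.095,"y":-0.097,"z":0,"turn":0,"hand":0.4},
    {"x":0.113,"y":-0.116,"z":0,"turn":0,"hand":0.4},
    {"x":0.113,"y":-0.116,"z":0.01,"turn":0,"hand":0.4},
    {"x":0.113,"y":-0.116,"z":0.02,"turn":0,"hand":0.4}
  ]
}}

```text
time_s: 8.5
tool_pos: [0.6772, -0.0549, 0.3244]
eef_rot: [0.998, 0.06, -0.001, -0.0]
ft_force: [-0.2, 0.5, -0.8]
width: 0.6
```

Run:
```python
from h import *
print(ray(load('w4'),49,28,.28),ray(load('w4'),46,106,.232))
rel([.676,-.0555,.236],-83.5)
w=snap('wrist','w5');print(proj(w,[.676,-.0555,.28]),proj(w,[.627,-.021,.232]))
cv2.imwrite('pics/z8.png',w['image'][:,:,::-1])
```

```text
[ 0.67788669 -0.0571511   0.28      ] [ 0.63353536 -0.02411521  0.232     ]
t 8.5 pos [ 0.6772 -0.0549  0.3244] jaw -83.2 F [-0.2  0.5 -0.8] w 0.6
shift [-0.0011  0.0005  0.0884] turn 0.3
[[272.38333485 250.83532638]] [[217.27225269 279.69022941]]
```

View pics/z8.png

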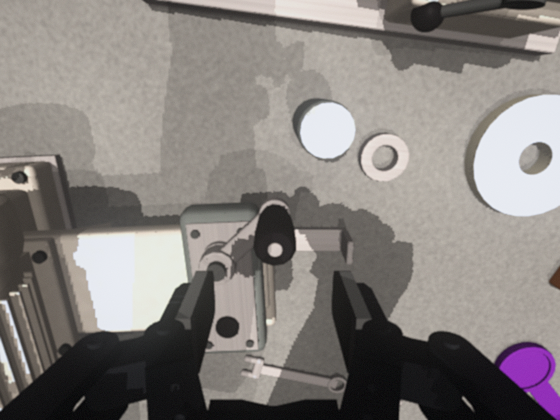

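The knob top is at (276,250), predicted (272,251), so alignment is good to about 2 mm. I'll descend and grip.

>>> {"api": "arm_command", "payload": {
  "grip_force": 40,
  "increments": [
    {"x":0,"y":0.001,"z":0.025,"turn":0,"hand":0.4},
    {"x":0,"y":0.001,"z":0.05,"turn":0,"hand":0.4},
    {"x":0,"y":0.001,"z":0.07,"turn":0,"hand":0.4},
    {"x":0,"y":0.001,"z":0.083,"turn":0,"hand":0.4},
    {"x":0,"y":0.001,"z":0.087,"turn":0,"hand":0.4},
    {"x":0,"y":0.001,"z":0.087,"turn":0,"hand":1},
    {"x":0,"y":0.001,"z":0.087,"turn":0,"hand":1},
    {"x":0,"y":0.001,"z":0.087,"turn":0,"hand":1}
  ]
}}

```text
time_s: 9.35
tool_pos: [0.6763, -0.0564, 0.2403]
eef_rot: [0.998, 0.059, 0.0, -0.0]
ft_force: [-4.1, 3.7, 2.6]
width: 0.283
```

>>> {"api": "arm_command", "payload": {
  "increments": [
    {"x":0,"y":0,"z":0,"turn":0,"hand":1},
    {"x":0,"y":0,"z":0,"turn":0,"hand":1},
    {"x":0,"y":0,"z":0,"turn":0,"hand":1},
    {"x":0,"y":0,"z":0,"turn":0,"hand":1},
    {"x":0,"y":0,"z":0,"turn":0,"hand":1},
    {"x":0,"y":0,"z":0,"turn":0,"hand":1},
    {"x":0,"y":0,"z":0,"turn":0,"hand":1},
    {"x":0,"y":0,"z":0,"turn":0,"hand":1}
  ]
}}

```text
time_s: 10.15
tool_pos: [0.6764, -0.0565, 0.2403]
eef_rot: [0.998, 0.059, 0.0, -0.0]
ft_force: [-3.3, 3.3, 2.4]
width: 0.283
```

```bash
cat >> h.py <<'E'
C0=np.array([.627,-.021])
def orbit(step=22.5,C=C0,r=.06):
    o=observe();M=R.from_quat(o['eef_rot']).as_matrix();p=o['tool_pos'][:2];F=o['ft_force']
    v=p-C;a=np.arctan2(v[1],v[0]);e=np.array([np.cos(a),np.sin(a)]);t=np.array([e[1],-e[0]]) # clockwise tangent
    print('t',round(o['time_s'],2),'p',o['tool_pos'].round(4),'ang',round(np.degrees(a),1),'rad',round(np.linalg.norm(v),4),'F rad/cw/z',F[:2]@e.round(3),F[:2]@t,F[2],'w',round(o['width'],3))
    for k in range(1,9):
        b=a-np.radians(step)*k;q=C+r*np.array([np.cos(b),np.sin(b)])
        d=M.T[:,:2]@(q-p);print(k,d[:2].round(3),end=' ')
    print()
E
python3 -c "
from h import *
orbit()"
```

```text
t 10.15 p [ 0.6764 -0.0565  0.2403] ang -35.7 rad 0.0608 F rad/cw/z -4.617615756370189 -0.7183014909636193 2.395297414463261 w 0.283
1 [-0.019  0.013] 2 [-0.042  0.019] 3 [-0.065  0.015] 4 [-0.085  0.003] 5 [-0.099 -0.016] 6 [-0.105 -0.038] 7 [-0.101 -0.062] 8 [-0.089 -0.082]
```

Run:
```python
from h import *
M=R.from_quat(observe()['eef_rot']).as_matrix()
P=lambda a:.06*np.array([np.cos(np.radians(a)),np.sin(np.radians(a))])
for s in range(4):
    a0=-35.7-90*s;print(a0,[tuple((M.T[:2,:2]@(P(a0-11.25*k)-P(a0))).round(4).tolist()) for k in range(1,9)])
```

```text
-35.7 [(-0.0088, 0.0079), (-0.0189, 0.0139), (-0.03, 0.0178), (-0.0416, 0.0194), (-0.0534, 0.0188), (-0.0648, 0.0159), (-0.0754, 0.0108), (-0.0848, 0.0037)]
-125.7 [(-0.0079, -0.0088), (-0.0139, -0.0189), (-0.0178, -0.03), (-0.0194, -0.0416), (-0.0188, -0.0534), (-0.0159, -0.0648), (-0.0108, -0.0754), (-0.0037, -0.0848)]
-215.7 [(0.0088, -0.0079), (0.0189, -0.0139), (0.03, -0.0178), (0.0416, -0.0194), (0.0534, -0.0188), (0.0648, -0.0159), (0.0754, -0.0108), (0.0848, -0.0037)]
-305.7 [(0.0079, 0.0088), (0.0139, 0.0189), (0.0178, 0.03), (0.0194, 0.0416), (0.0188, 0.0534), (0.0159, 0.0648), (0.0108, 0.0754), (0.0037, 0.0848)]
```

>>> {"api": "arm_command", "payload": {
  "increments": [
    {"x":-0.009,"y":0.008,"z":0,"turn":0,"hand":1},
    {"x":-0.019,"y":0.014,"z":0,"turn":0,"hand":1},
    {"x":-0.03,"y":0.018,"z":0,"turn":0,"hand":1},
    {"x":-0.042,"y":0.0195,"z":0,"turn":0,"hand":1},
    {"x":-0.0535,"y":0.019,"z":0,"turn":0,"hand":1},
    {"x":-0.065,"y":0.016,"z":0,"turn":0,"hand":1},
    {"x":-0.0755,"y":0.011,"z":0,"turn":0,"hand":1},
    {"x":-0.085,"y":0.0037,"z":0,"turn":0,"hand":1}
  ]
}}

```text
time_s: 10.95
tool_pos: [0.5954, -0.0678, 0.2403]
eef_rot: [0.998, 0.06, 0.004, -0.002]
ft_force: [19.1, 16.4, -2.8]
width: 0.287
```

```bash
python3 -c "
from h import *
orbit()"
```

```text
t 10.95 p [ 0.5954 -0.0678  0.2403] ang -124.0 rad 0.0565 F rad/cw/z -24.275744244748537 -6.711666115899284 -2.8031070315473485 w 0.287
1 [-0.017 -0.016] 2 [-0.023 -0.038] 3 [-0.02  -0.062] 4 [-0.008 -0.082] 5 [ 0.01  -0.096] 6 [ 0.033 -0.103] 7 [ 0.056 -0.1  ] 8 [ 0.076 -0.088]
```

The radial pull shows the orbit centre is about 3 mm off. The re-fitted centre is about (0.630,-0.019), so I'll correct the table.

```bash
sed -i 's/^C0=.*/C0=np.array([.630,-.019])/' h.py
cat >> h.py <<'E'
def table(a0,start=None,n=8,step=11.25,C=C0):
    M=R.from_quat([.998,.0595,0,0]).as_matrix()
    P=lambda a:C+.06*np.array([np.cos(np.radians(a)),np.sin(np.radians(a))])
    s=P(a0) if start is None else np.array(start)
    print(a0,[tuple((M.T[:2,:2]@(P(a0-step*k)-s)).round(4).tolist()) for k in range(1,n+1)])
E
python3 -c "
from h import *
table(-125.3,(.593,-.0707))
for a in(-215.3,-305.3,-35.3,-125.3):table(a)"
```

```text
-125.3 [(-0.0053, -0.0111), (-0.0113, -0.0212), (-0.0153, -0.0323), (-0.017, -0.0439), (-0.0165, -0.0557), (-0.0136, -0.0671), (-0.0086, -0.0777), (-0.0016, -0.0872)]
-215.3 [(0.0087, -0.0079), (0.0188, -0.014), (0.0299, -0.0179), (0.0415, -0.0197), (0.0532, -0.0191), (0.0647, -0.0163), (0.0753, -0.0113), (0.0847, -0.0043)]
-305.3 [(0.0079, 0.0087), (0.014, 0.0188), (0.0179, 0.0299), (0.0197, 0.0415), (0.0191, 0.0532), (0.0163, 0.0647), (0.0113, 0.0753), (0.0043, 0.0847)]
-35.3 [(-0.0087, 0.0079), (-0.0188, 0.014), (-0.0299, 0.0179), (-0.0415, 0.0197), (-0.0532, 0.0191), (-0.0647, 0.0163), (-0.0753, 0.0113), (-0.0847, 0.0043)]
-125.3 [(-0.0079, -0.0087), (-0.014, -0.0188), (-0.0179, -0.0299), (-0.0197, -0.0415), (-0.0191, -0.0532), (-0.0163, -0.0647), (-0.0113, -0.0753), (-0.0043, -0.0847)]
```

>>> {"api": "arm_command", "payload": {
  "increments": [
    {"x":-0.005,"y":-0.011,"z":0,"turn":0,"hand":1},
    {"x":-0.011,"y":-0.021,"z":0,"turn":0,"hand":1},
    {"x":-0.015,"y":-0.032,"z":0,"turn":0,"hand":1},
    {"x":-0.017,"y":-0.044,"z":0,"turn":0,"hand":1},
    {"x":-0.0165,"y":-0.0555,"z":0,"turn":0,"hand":1},
    {"x":-0.0135,"y":-0.067,"z":0,"turn":0,"hand":1},
    {"x":-0.0085,"y":-0.0775,"z":0,"turn":0,"hand":1},
    {"x":-0.0015,"y":-0.087,"z":0,"turn":0,"hand":1}
  ]
}}

```text
time_s: 11.75
tool_pos: [0.58, 0.0151, 0.2403]
eef_rot: [0.998, 0.059, -0.0, 0.001]
ft_force: [-4.9, -5.5, 3.8]
width: 0.281
```

```bash
python3 -c "
from h import *
orbit()"
```

```text
t 11.75 p [0.58   0.0151 0.2403] ang 145.7 rad 0.0605 F rad/cw/z 0.9870614425217905 -7.305150705684438 3.7595051379827202 w 0.281
1 [ 0.019 -0.014] 2 [ 0.041 -0.02 ] 3 [ 0.065 -0.017] 4 [ 0.085 -0.006] 5 [0.099 0.013] 6 [0.105 0.035] 7 [0.103 0.059] 8 [0.091 0.079]
```

>>> {"api": "arm_command", "payload": {
  "increments": [
    {"x":0.0087,"y":-0.0079,"z":0,"turn":0,"hand":1},
    {"x":0.0188,"y":-0.014,"z":0,"turn":0,"hand":1},
    {"x":0.03,"y":-0.018,"z":0,"turn":0,"hand":1},
    {"x":0.0415,"y":-0.0197,"z":0,"turn":0,"hand":1},
    {"x":0.053,"y":-0.019,"z":0,"turn":0,"hand":1},
    {"x":0.0647,"y":-0.0163,"z":0,"turn":0,"hand":1},
    {"x":0.0753,"y":-0.0113,"z":0,"turn":0,"hand":1},
    {"x":0.0847,"y":-0.0043,"z":0,"turn":0,"hand":1}
  ]
}}

```text
time_s: 12.55
tool_pos: [0.6646, 0.031, 0.2404]
eef_rot: [0.998, 0.06, 0.0, -0.001]
ft_force: [-4.8, 4.9, 4.2]
width: 0.281
```

```bash
python3 -c "
from h import *
orbit()"
```

```text
t 12.55 p [0.6646 0.031  0.2404] ang 55.3 rad 0.0608 F rad/cw/z 1.3287677770535147 -6.724226902177652 4.238679136222294 w 0.281
1 [0.014 0.019] 2 [0.02  0.042] 3 [0.016 0.065] 4 [0.005 0.085] 5 [-0.014  0.099] 6 [-0.037  0.105] 7 [-0.06   0.102] 8 [-0.08  0.09]
```

>>> {"api": "arm_command", "payload": {
  "increments": [
    {"x":0.0079,"y":0.0087,"z":0,"turn":0,"hand":1},
    {"x":0.014,"y":0.0188,"z":0,"turn":0,"hand":1},
    {"x":0.018,"y":0.03,"z":0,"turn":0,"hand":1},
    {"x":0.0197,"y":0.0415,"z":0,"turn":0,"hand":1},
    {"x":0.019,"y":0.053,"z":0,"turn":0,"hand":1},
    {"x":0.0163,"y":0.0647,"z":0,"turn":0,"hand":1},
    {"x":0.0113,"y":0.0753,"z":0,"turn":0,"hand":1},
    {"x":0.0043,"y":0.0847,"z":0,"turn":0,"hand":1}
  ]
}}

```text
time_s: 13.35
tool_pos: [0.6792, -0.0528, 0.2403]
eef_rot: [0.998, 0.059, 0.001, -0.001]
ft_force: [-1.6, 9.5, 2.8]
width: 0.284
```

```bash
python3 -c "
from h import *
orbit()"
```

```text
t 13.35 p [ 0.6792 -0.0528  0.2403] ang -34.5 rad 0.0597 F rad/cw/z -6.734873609144843 -6.920798009575 2.8229775120873155 w 0.284
1 [-0.018  0.014] 2 [-0.041  0.02 ] 3 [-0.064  0.017] 4 [-0.084  0.006] 5 [-0.099 -0.013] 6 [-0.105 -0.036] 7 [-0.102 -0.059] 8 [-0.09  -0.079]
```

>>> {"api": "arm_command", "payload": {
  "increments": [
    {"x":-0.0087,"y":0.0079,"z":0,"turn":0,"hand":1},
    {"x":-0.0188,"y":0.014,"z":0,"turn":0,"hand":1},
    {"x":-0.03,"y":0.018,"z":0,"turn":0,"hand":1},
    {"x":-0.0415,"y":0.0197,"z":0,"turn":0,"hand":1},
    {"x":-0.053,"y":0.019,"z":0,"turn":0,"hand":1},
    {"x":-0.0647,"y":0.0163,"z":0,"turn":0,"hand":1},
    {"x":-0.0753,"y":0.0113,"z":0,"turn":0,"hand":1},
    {"x":-0.0847,"y":0.0043,"z":0,"turn":0,"hand":1}
  ]
}}

```text
time_s: 14.15
tool_pos: [0.5968, -0.0682, 0.2404]
eef_rot: [0.998, 0.059, 0.003, 0.001]
ft_force: [11.5, 1.7, -0.9]
width: 0.282
```

```bash
python3 -c "
from h import *
orbit()"
```

```text
t 14.15 p [ 0.5968 -0.0682  0.2404] ang -124.0 rad 0.0594 F rad/cw/z -7.881944268168056 -8.581022068257864 -0.931893090048066 w 0.282
1 [-0.015 -0.018] 2 [-0.021 -0.041] 3 [-0.018 -0.064] 4 [-0.007 -0.084] 5 [ 0.012 -0.099] 6 [ 0.034 -0.105] 7 [ 0.058 -0.102] 8 [ 0.078 -0.09 ]
```

>>> {"api": "arm_command", "payload": {
  "increments": [
    {"x":-0.0079,"y":-0.0087,"z":0,"turn":0,"hand":1},
    {"x":-0.014,"y":-0.0188,"z":0,"turn":0,"hand":1},
    {"x":-0.018,"y":-0.03,"z":0,"turn":0,"hand":1},
    {"x":-0.0197,"y":-0.0415,"z":0,"turn":0,"hand":1},
    {"x":-0.019,"y":-0.053,"z":0,"turn":0,"hand":1},
    {"x":-0.0163,"y":-0.0647,"z":0,"turn":0,"hand":1},
    {"x":-0.0113,"y":-0.0753,"z":0,"turn":0,"hand":1},
    {"x":-0.0043,"y":-0.0847,"z":0,"turn":0,"hand":1}
  ]
}}

```text
time_s: 14.95
tool_pos: [0.5796, 0.0144, 0.2403]
eef_rot: [0.998, 0.058, -0.001, 0.002]
ft_force: [-8.6, -8.6, 4.3]
width: 0.287
```

```bash
python3 -c "
from h import *
orbit()
table(-215.3,step=5.625);table(-260.3,step=5.625)"
```

```text
t 14.95 p [0.5796 0.0144 0.2403] ang 146.5 rad 0.0604 F rad/cw/z 2.470611772486488 -11.908254533348458 4.28496969064372 w 0.287
1 [ 0.019 -0.014] 2 [ 0.041 -0.021] 3 [ 0.064 -0.018] 4 [ 0.085 -0.007] 5 [0.099 0.011] 6 [0.106 0.034] 7 [0.103 0.057] 8 [0.092 0.078] 
-215.3 [(0.0042, -0.0042), (0.0087, -0.0079), (0.0136, -0.0112), (0.0188, -0.014), (0.0242, -0.0162), (0.0299, -0.0179), (0.0356, -0.0191), (0.0415, -0.0197)]
-260.3 [(0.0059, -0.0), (0.0117, 0.0006), (0.0175, 0.0017), (0.0232, 0.0034), (0.0286, 0.0057), (0.0338, 0.0084), (0.0387, 0.0117), (0.0433, 0.0154)]
```

The drag is now 11.9 N against about 7.0–7.3 N free, so about 4.7 N extra, inside the window. I'll pause to confirm.

>>> {"api": "arm_command", "payload": {
  "increments": [
    {"x":0,"y":0,"z":0,"turn":0,"hand":1},
    {"x":0,"y":0,"z":0,"turn":0,"hand":1},
    {"x":0,"y":0,"z":0,"turn":0,"hand":1},
    {"x":0,"y":0,"z":0,"turn":0,"hand":1},
    {"x":0,"y":0,"z":0,"turn":0,"hand":1},
    {"x":0,"y":0,"z":0,"turn":0,"hand":1},
    {"x":0,"y":0,"z":0,"turn":0,"hand":1},
    {"x":0,"y":0,"z":0,"turn":0,"hand":1}
  ]
}}

```text
time_s: 15.75
tool_pos: [0.5806, 0.0157, 0.2403]
eef_rot: [0.998, 0.059, 0.0, 0.0]
ft_force: [-5.1, 1.2, 3.4]
width: 0.283
```

```bash
python3 -c "
from h import *
orbit()"
```

```text
t 15.75 p [0.5806 0.0157 0.2403] ang 145.0 rad 0.0604 F rad/cw/z 4.895091970552541 -1.9245782920361736 3.442185251165634 w 0.283
1 [ 0.019 -0.014] 2 [ 0.042 -0.02 ] 3 [ 0.065 -0.016] 4 [ 0.085 -0.005] 5 [0.099 0.014] 6 [0.105 0.037] 7 [0.102 0.06 ] 8 [0.09 0.08]
```

The pause reads only 1.9 N, which disagrees with the moving estimate. I'll average several paused readings.

Run:
```python
from h import *
e=np.array([np.cos(np.radians(145)),np.sin(np.radians(145))]);t=np.array([e[1],-e[0]])
L=[]
for i in range(12):
    capture('top');F=observe()['ft_force'];L.append([F[:2]@e,F[:2]@t])
L=np.array(L);print(L.round(1).tolist(),L.mean(0),L.std(0))
```

```text
[[4.5, -1.4], [4.6, -2.0], [5.9, -1.6], [4.8, -1.8], [4.4, -2.0], [4.9, -1.7], [5.4, -1.5], [5.4, -1.8], [4.1, -1.5], [4.2, -1.8], [5.1, -2.0], [4.5, -1.5]] [ 4.8188455  -1.71058017] [0.52455615 0.20293481]
```

```bash
python3 -c "
from h import *
table(-215.3,step=1.25)"
```

```text
-215.3 [(0.0009, -0.001), (0.0018, -0.0019), (0.0027, -0.0028), (0.0037, -0.0037), (0.0046, -0.0046), (0.0056, -0.0055), (0.0066, -0.0063), (0.0077, -0.0071)]
```

>>> {"api": "arm_command", "payload": {
  "increments": [
    {"x":0.0009,"y":-0.001,"z":0,"turn":0,"hand":1},
    {"x":0.0018,"y":-0.0019,"z":0,"turn":0,"hand":1},
    {"x":0.0027,"y":-0.0028,"z":0,"turn":0,"hand":1},
    {"x":0.0037,"y":-0.0037,"z":0,"turn":0,"hand":1},
    {"x":0.0046,"y":-0.0046,"z":0,"turn":0,"hand":1},
    {"x":0.0056,"y":-0.0055,"z":0,"turn":0,"hand":1},
    {"x":0.0066,"y":-0.0063,"z":0,"turn":0,"hand":1},
    {"x":0.0077,"y":-0.0071,"z":0,"turn":0,"hand":1}
  ]
}}

```text
time_s: 17.15
tool_pos: [0.586, 0.0225, 0.2403]
eef_rot: [0.998, 0.058, -0.001, 0.001]
ft_force: [-13.1, -4.1, 4.4]
width: 0.281
```

Run:
```python
from h import *
orbit()
L=[]
for i in range(8):
    o=observe();F=o['ft_force'];v=o['tool_pos'][:2]-C0;e=v/np.linalg.norm(v);t=np.array([e[1],-e[0]]);L.append([o['time_s'],F[:2]@e,F[:2]@t,np.degrees(np.arctan2(v[1],v[0]))]);capture('top')
print(np.array(L).round(2).tolist())
```

```text
t 17.15 p [0.586  0.0225 0.2403] ang 136.6 rad 0.0605 F rad/cw/z 6.74443847937678 -12.010040962219444 4.434969274328814 w 0.281
1 [ 0.021 -0.011] 2 [ 0.044 -0.013] 3 [ 0.067 -0.007] 4 [0.085 0.008] 5 [0.096 0.028] 6 [0.099 0.052] 7 [0.092 0.074] 8 [0.077 0.092] 
[[17.15, 6.74, -12.01, 136.65], [17.2, 6.56, -12.5, 136.47], [17.25, 5.99, -11.05, 136.47], [17.3, 6.19, -11.18, 136.5], [17.35, 5.8, -11.56, 136.5], [17.4, 6.45, -10.26, 136.48], [17.45, 6.54, -10.52, 136.48], [17.5, 6.46, -11.38, 136.49]]
```

>>> {"api": "arm_command", "payload": {
  "increments": [
    {"x":0,"y":0,"z":0,"turn":0,"hand":1},
    {"x":0,"y":0,"z":0,"turn":0,"hand":1},
    {"x":0,"y":0,"z":0,"turn":0,"hand":1},
    {"x":0,"y":0,"z":0,"turn":0,"hand":1},
    {"x":0,"y":0,"z":0,"turn":0,"hand":1},
    {"x":0,"y":0,"z":0,"turn":0,"hand":1},
    {"x":0,"y":0,"z":0,"turn":0,"hand":1},
    {"x":0,"y":0,"z":0,"turn":0,"hand":1}
  ]
}}

```text
time_s: 18.35
tool_pos: [0.5862, 0.0226, 0.2403]
eef_rot: [0.998, 0.059, -0.001, 0.001]
ft_force: [-11.6, -3.7, 4.3]
width: 0.282
```

Run:
```python
from h import *
orbit()
```

```text
t 18.35 p [0.5862 0.0226 0.2403] ang 136.5 rad 0.0605 F rad/cw/z 5.863435461327437 -10.682074561862276 4.327515171713367 w 0.282
1 [ 0.021 -0.011] 2 [ 0.044 -0.013] 3 [ 0.067 -0.007] 4 [0.085 0.008] 5 [0.096 0.029] 6 [0.098 0.052] 7 [0.092 0.074] 8 [0.077 0.093]
```

The drag behaves like dry friction: slow turning also reads 12.0 N, so the extra is about 5.0 N, and paused readings only bracket it. I'm stopping here: relieve the arm's side load, release and retreat upward.

>>> {"api": "arm_command", "payload": {
  "increments": [
    {"x":-0.001,"y":0,"z":0,"turn":0,"hand":1},
    {"x":-0.0018,"y":0,"z":0,"turn":0,"hand":1},
    {"x":-0.0018,"y":0,"z":0,"turn":0,"hand":1},
    {"x":-0.0018,"y":0,"z":0,"turn":0,"hand":0.45},
    {"x":-0.0018,"y":0,"z":0,"turn":0,"hand":0.45},
    {"x":-0.0018,"y":0,"z":0,"turn":0,"hand":0.45},
    {"x":-0.0018,"y":0,"z":-0.01,"turn":0,"hand":0.45},
    {"x":-0.0018,"y":0,"z":-0.03,"turn":0,"hand":0.45}
  ]
}}

```text
time_s: 19.15
tool_pos: [0.5854, 0.0235, 0.2687]
eef_rot: [0.998, 0.059, -0.001, -0.0]
ft_force: [0.4, -0.4, -0.0]
width: 0.551
```

>>> {"api": "arm_command", "payload": {
  "increments": [
    {"x":0,"y":0,"z":-0.03,"turn":0,"hand":0.45},
    {"x":0,"y":0,"z":-0.06,"turn":0,"hand":0.45},
    {"x":0,"y":0,"z":-0.09,"turn":0,"hand":0.45},
    {"x":0,"y":0.03,"z":-0.1,"turn":0,"hand":0.45},
    {"x":0,"y":0.07,"z":-0.1,"turn":0,"hand":0.45},
    {"x":0,"y":0.11,"z":-0.1,"turn":0,"hand":0.45},
    {"x":0,"y":0.15,"z":-0.1,"turn":0,"hand":0.45},
    {"x":0,"y":0.19,"z":-0.1,"turn":0,"hand":0.45}
  ]
}}

```text
time_s: 19.95
tool_pos: [0.6082, -0.1667, 0.3701]
eef_rot: [0.998, 0.059, 0.001, 0.0]
ft_force: [0.9, -0.4, 1.3]
width: 0.551
```

Run:
```python
from h import *
rel([.586,.02,.3])
w=snap('wrist','w6');s=snap('side','s3')
cv2.imwrite('pics/z9.png',np.hstack([cv2.resize(w['image'][:,:,::-1],(400,300)),cv2.resize(s['image'][:,:,::-1],(400,300))]))
```

```text
t 19.95 pos [ 0.6082 -0.1667  0.3701] jaw -83.2 F [ 0.9 -0.4  1.3] w 0.551
shift [-1.00e-04 -1.88e-01  7.00e-02] turn None
```

View pics/z9.png

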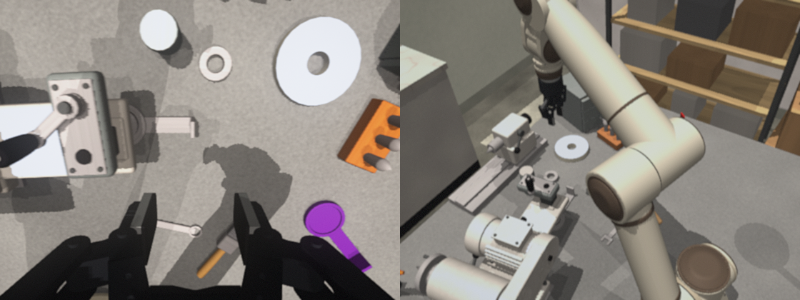

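The last picture shows the pad under the leg, the crank where I left it, and the bystanders undisturbed. The foot met resistance after about 1.1 turns (11 mm). That fits an 18–32 mm start height and the 10 mm dish floor.

```bash
python3 -c "
from h import *
print(finish_job())"
```

```text
the job is handed in; nothing more can be done
None
```

I slid the steel pad under the support leg by its tab, wound the crank clockwise until it went firm, let go of the crank and handed the job in. That took about 20 s of the 72 s allowed.

- **Pad position:** In the wrist view the foot sat inside the dish rim, about 2–3 mm off centre against 7 mm of play. The cameras disagreed on the pad by up to 6 mm before I slid it in. I did not get a direct view of the foot seated in the dish afterwards.
- **Crank firmness:** Turning took about 7.0 N while the foot hung free and about 12.0 N at the end. That is about 5 N extra, inside the 3.5–5.5 N window but in its upper half. Resistance began after about 1.1 turns, or 11 mm, which fits the foot reaching the dish floor.
- **A check that disagreed:** The force with the crank paused did not confirm the extra. It read 1.7 N after a fast turn and 10.7 N after a slow one. I put this down to dry friction and relied on the force while turning.
- **While centring:** My first estimate of the crank centre was about 3 mm off, which gave a sideways pull of about 24 N. I corrected it on the next move.
- **Last look:** The crank stayed where I left it and the robot was touching nothing. The other things looked undisturbed, though the red pad was not clearly in view.

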